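Nudge the guide plate onto its locating pins

ROBOT

A 6-joint arm with a two-finger parallel gripper is mounted at the origin on the work surface. World frame = base frame: x ahead of the robot, y to its left, z up, the work surface at z = 0. Lengths are in m, angles in rad, forces in N, time in s.
With the tool pointing down it reaches from about 0.375 to 0.975 m from the base axis. Payload 3.8 kg.
Tool frame: the origin (TCP) lies midway between the tips of the shut fingers; the grasp point (between the pads) lies 19 mm behind it; z points along the fingers, y is the direction in which the jaws open and shut (so a half turn about z gives the same grasp; the last joint's range is limited). The gripper opens to 85 mm and grips with 20 to 120 N. Pads are 22 mm wide; open, the fingers measure 114 mm over their backs; the gripper's body (76 mm by 85 mm) begins 54 mm behind the grasp point. The pads swing forward as they close: fully open they stand 13 mm farther back than shut.
Start: joints at [1.139, 0.264, 1.604, -0, 1.274, -0.037], TCP at [0.26, 0.623, 0.205] pointing down, gripper open.
Joint ranges: [-2.63, 2.63], [-0.94, 2.18], [0.31, 2.57], [-1.31, 4.45], [0, 2.66], [-2.55, 2.55]. Speed limits (rad/s): [2.57, 2.57, 3.14, 3.14, 3.14, 3.14].

INTERFACE

Orientations are given as a rotation vector (axis times angle).
In Python, from workcell import bot gives the robot as it stands.
- The arm moves only by the tool drive_tool, never from a script. Its argument "deltas" is a list of rows, each an object with "hand": the opening, from 0 (shut) to 1 (fully open); "offset": the shift along the world's x, y, z in cm, a list of three; "angular": the turn, a rotation vector about the world's x, y, z in degrees, a list of three. A call has 1 to 8 rows; each row is the pose to reach, as a shift and turn from the pose commanded when the call began; what a row does not reach only later rows make up. A row lasts 1/8 s, in which the tool goes at most 62.5 mm and 10.7 degrees, less where a joint would pass 70% of its speed; a pose out of reach is approached as far as the arm can. A call with a gripper value outside its range is refused whole. The fingers move at their own pace and stop on an object; "force" is the grip in N (left out, the last holds). Time passes only in rows, so rows that repeat a pose let the fingers close. It gives the time, the measured TCP pose, the force and the opening at its end, in the units of the state.
- bot.read_state(): the state, without advancing time (a new reading comes with each control period).
- bot.read_camera(name): name is "scene" or "side" or "wrist"; returns a dict with "frame" (480x640x3 uint8, blue, green, red), "mtx" (3x3 intrinsics, pixels), "R" (3x3) and "t" (3): a world point X has camera coordinates R X + t. Camera axes: x right, y down, z forward; pixel columns grow to the right and rows downward; lengths in m; the calibration is good to about 2 mm. The wrist camera is an equidistant fisheye: a pixel r from the principal point sees the ray r / f radians off the axis. A picture is of the moment at which its call begins. There is no depth.
- bot.finish_job(): hands the job in, once; it reports no verdict.
The state is a dict: "time": time; "q": joint angles; "joint_vel": joint speeds; "joint_torque": joint torques, N m; "tool_pos": TCP position; "tcp_rot": TCP orientation; "wrist_force": force on the tool from outside, world axes, zero at the start; "torque": the same for the moment, N m; "width": opening from 0.0 (shut) to 1.0 (fully open).
Only numpy, scipy, OpenCV 4.12 (cv2) and the standard library are available. Lean on these libraries where they do the work, as an engineer would, in place of code of your own. Each camera call takes 0.05 s, during which the arm holds its last target. There are 200 camera calls.

TASK

Nudge the loose aluminium guide plate sideways over its dark base (the steel fence there can guide it) until its two holes drop over the two locating pins and the plate lies flat and fully home. Push it with the fingers only: do not lift or tip it up, do not touch its red roller, and leave everything else on the bench where it is.

Things in the scene. Friction and masses are not known exactly. Their poses are not given: they have to be found in the camera images.
- fixture: The fixed dark steel base, 150 (x) x 290 (y) x 12 mm thick, flat on the blue bed. Origin at the centre of its underside, x towards the fence, y along the fence, z up. Two 3 mm yellow painted lines across it, at y = +91.5 and -91.5 mm, lie just outside where the plate's short ends come to lie when home.
- fence (a point): Middle of the foot of the fence's guiding face, 60 mm along +x from the base's origin, on the base's top. The fence is a straight bright steel bar on the base, 10 mm thick, 250 mm long (along y), 20 mm high; its guiding face looks towards -x.
- seat (a point): Point fixed to the base (same axes): where the plate's centre must come to lie, 9.4 mm towards the fence from the base's origin, 4 mm above the base's top. The homed plate lies 0.6 mm from the fence.
- pin_left (a point): Centre of the top of the left (+y) brass locating pin, 35 mm along y from the seat and 35 mm nearer to -x. Each pin is 10 mm in diameter with a tapered nose (5 mm at the top) and stands 8 mm above the base's top.
- pin_right (a point): The same for the right (-y) pin, 35 mm along -y from the seat.
- plate_center (a point): Centre (half-way through the thickness) of the loose bare-aluminium guide plate, 100 (x) x 180 (y) x 8 mm, 0.34 to 0.54 kg with its roller. Its axes agree with the base's when home. It slides with a friction of about 0.5 to 0.7. Against the fence and slid along the base's -y it falls flat by itself when the holes meet the pins, which then stop it.
- plate: The same plate; origin at the centre of its underside. It starts lying over the pins: the long side towards the fence rests on the base, the opposite side is propped 10 to 13 mm up by the pins (tilt about 0.12 rad). It starts 20 to 45 mm too far towards the base's +y, 12 to 22 mm too far from the fence and turned by up to about 0.1 rad.
- hole_left (a point): Centre, on the underside, of the plate's left hole, round, 13 mm in diameter; 35 mm along -x and 35 mm along +y from the plate's centre. It goes over the left pin.
- hole_right (a point): Centre, on the underside, of the right hole, a slot 13 mm (x) by 17 mm (y); 35 mm along -x and 35 mm along -y from the plate's centre. It goes over the right pin.
- roller: The red plastic guide roller fixed upright on the plate, 32 mm in diameter, its top 30 mm above the plate's upper face; its axis is 14 mm from the plate's centre towards the fence. Not to be touched. Origin at the centre of its foot.
- rack: Fixed wooden rack of four upright plaques, 130 x 110 mm, 87 mm high. Origin at the centre of its underside. It and the base may change places.
- spacer: Brass spacer tube, 24 mm in diameter, 30 mm high, standing on the base near its -y end, 15 mm or more beyond the yellow line. Leave alone. Origin at its foot.
- spare_roller: White roller, 32 mm in diameter, 34 mm high, standing on the bed about 100 mm on the -x side of the base's centre, towards its -y end. Leave alone. Origin at its foot.
- screwdriver: Yellow-handled screwdriver lying near the robot to the right. Leave alone.
- wrench: Steel wrench lying beyond the base. Leave alone.
- adhesive: White jar with red cap, 64 mm in diameter, 100 mm high, beyond the base to the left. Leave alone. Origin at its foot.
- strip_coil: Small flat coil of gold edging, 110 mm in diameter, 14 mm high, beyond the base to the right. Leave alone.
- panel: Finished plaque with gold edge, 100 x 150 x 12 mm, lying near the robot to the left. Leave alone.

How it is judged:
At the end, for the whole second after the job is handed in: The plate rests flat on the base (within 1.5 mm of its seated height, tilt under 0.025 rad), its centre within 4 mm of the seat and turned less than 0.05 rad, both holes over their pins (left within 4 mm, right within 6 mm), at rest (horizontal distance between plate_center and seat below 0.004 m and z of plate_center in the frame of seat below 0.0015 m and angle between plate_center's own z axis and vertical below 0.025 rad and angle between the x axis of plate_center and the x axis of seat, either way round below 0.05 rad and horizontal distance between hole_left and pin_left below 0.004 m and horizontal distance between hole_right and pin_right below 0.006 m and linear speed of plate below 0.01 m/s); the robot touches nothing.
It fails at once if the plate is lifted (its centre more than 20 mm above its seated height) or tipped up by more than 0.3 rad (z of plate_center in the frame of seat above 0.02 m or angle between plate_center's own z axis and vertical above 0.3 rad).
It fails at once if the robot touches the plate's red roller (more than 0.5 N) (contact force between roller and the fingers above 0.5 N or contact force between roller and the arm above 0.5 N).
It fails at once if another loose thing is moved by more than 15 mm (distance of any of spacer, spare_roller, screwdriver, wrench, adhesive, strip_coil, panel from where it was at the start of the episode above 0.015 m).
It fails at once if the robot pushes on the rack by more than 5 N (contact force between rack and the fingers above 5 N or contact force between rack and the arm above 5 N).
It also fails if it takes over 45 s, if anything falls off the work surface, if the arm or the gripper's body presses on something with over 40 N, if the wrist force passes 120 N, or if a joint passes its speed limit or range.

## Working session

There is one attempt and no reset: what is moved stays moved. The work goes in short steps, Python scripts to look and compute and a tool call to move; the robot and the scene stay as the last step left them, time stands still between calls to the robot, and variables do not carry over. Pictures are saved under pics/ and viewed, about 8 in all and at most 12, crops included, and the job is handed in when it is done.

Besides the shell and the picture viewer there is one more tool, called after "Request:" as a command line: name --argument value ..., lists and objects as JSON in quotes. drive_tool: Moves the arm, as the interface text tells. Its arguments: {"type":"object","properties":{"deltas":{"type":"array"},"force":{"type":"number"}},"required":["deltas"]}

```bash
mkdir -p pics
python3 - <<'E'
from workcell import bot
import cv2,pickle
d={}
for n in("scene","side"):
    c=bot.read_camera(n);d[n]=c;cv2.imwrite(f"pics/{n}0.png",c["frame"])
    print(n,c["mtx"].tolist(),c["R"].round(3).tolist(),c["t"].round(3).tolist())
pickle.dump(d,open("c0.pkl","wb"));print(bot.read_state())
E
```

```text
scene [[476.46537717423973, 0.0, 307.9237451224847], [0.0, 476.46537717423973, 245.95299973551687], [0.0, 0.0, 1.0]] [[0.042, 0.999, -0.012], [0.833, -0.041, -0.552], [-0.552, 0.013, -0.834]] [0.027, -0.414, 1.241]
side [[549.1903757767863, 0.0, 315.3155343769581], [0.0, 549.1903757767863, 232.33770460609765], [0.0, 0.0, 1.0]] [[0.843, -0.538, -0.011], [-0.432, -0.665, -0.61], [0.321, 0.519, -0.793]] [-0.459, 0.229, 1.091]
{'time': 0.1, 'q': array([ 1.13908362e+00,  2.64682822e-01,  1.60527807e+00,  2.35645573e-05,
        1.27369573e+00, -3.69227473e-02]), 'joint_vel': array([-7.49381863e-04, -2.32120154e-03, -2.56704048e-03, -6.70708012e-04,
        7.49779259e-05, -1.14457399e-05]), 'joint_torque': array([-5.41988593e-04, -5.16714978e+01, -3.68586946e+01, -7.09776668e-05,
        6.46276298e-03, -4.03620936e-05]), 'tool_pos': array([0.25931619, 0.62240841, 0.20386126]), 'tcp_rot': array([-0.61602729, -3.08009034,  0.00314477]), 'wrist_force': array([0.74005839, 0.21439585, 0.31075002]), 'torque': array([-0.01508909,  0.08140615, -0.04252456]), 'width': 1.0017468040872253}
```

View pics/scene0.png

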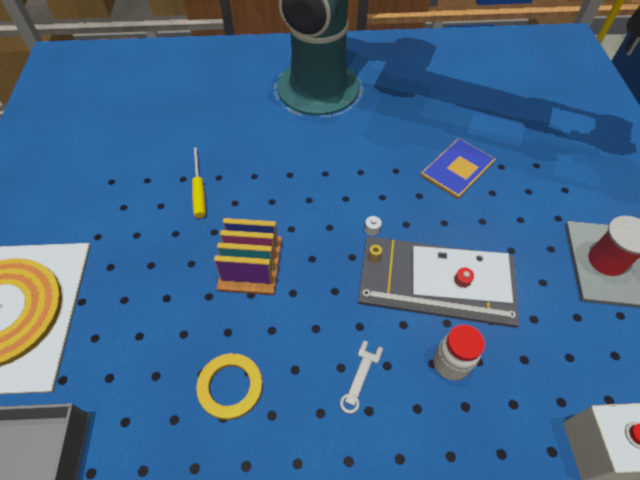

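View pics/side0.png

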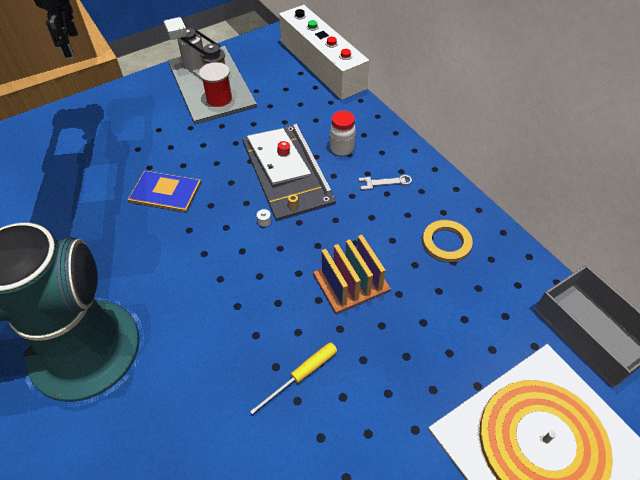

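The scene picture shows the base at about (440,280) with the fence towards world +x. The plate spans (413,245)–(513,303), with the red roller at (464,277), the spacer at (375,253) and the white roller at (373,225). I'll enlarge both views for corners.

Run:
```python
import cv2,pickle,numpy as np
d=pickle.load(open("c0.pkl","rb"))
a=d["scene"]["frame"][230:330,352:527];b=d["side"]["frame"][115:225,235:345]
a=cv2.resize(a,None,fx=4.5,fy=4.5,interpolation=cv2.INTER_CUBIC)
cv2.imwrite("pics/a.png",a)
cv2.imwrite("pics/b.png",cv2.resize(b,None,fx=5,fy=5,interpolation=cv2.INTER_CUBIC))
```

```text
(no output)
```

View pics/a.png

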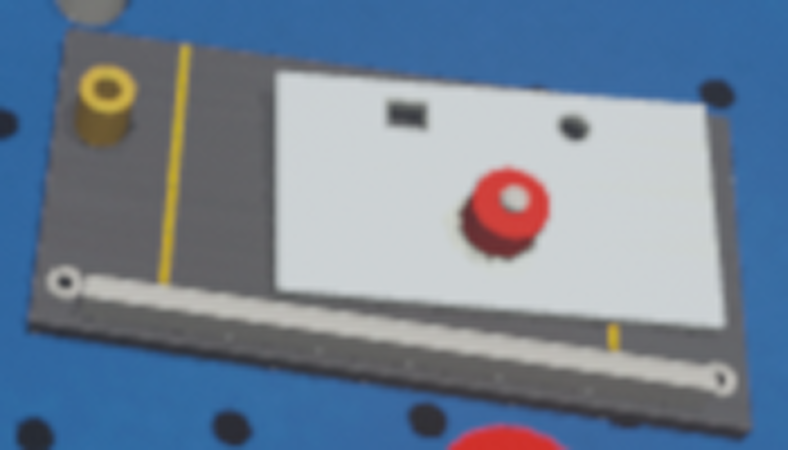

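View pics/b.png

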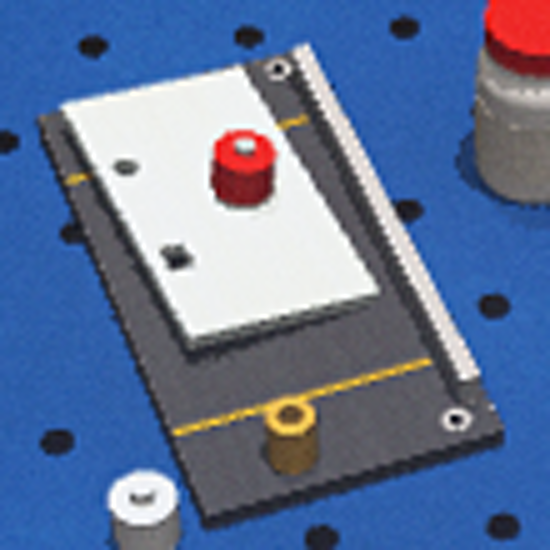

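Crop a shows the base top corners at (70,32), (728,118), (748,430) and (30,322), and the plate top corners at (276,71), (706,103), (725,327) and (276,290). In crop b the base corners are (42,117), (208,520) and (502,435), and the plate corners (62,105), (245,67), (380,292) and (190,340). I'll fit the poses to both views.

```bash
cat > h.py <<'E'
import numpy as np,pickle
from scipy.optimize import least_squares
from scipy.spatial.transform import Rotation as Ro
def proj(c,X):
    p=np.atleast_2d(X)@c["R"].T+c["t"]; p=p[:,:2]/p[:,2:]
    return p*c["mtx"][0,0]+c["mtx"][:2,2]
def full(px,k,o): return (np.array(px,float)+.5)/k-.5+np.array(o)
def pose(p): # x,y,z,yaw,tilt(about y)
    return Ro.from_euler("ZY",[p[3],p[4]]).as_matrix(),np.array(p[:3])
def fit(obs,p0,free):
    """obs: list of (cam, body points, pixels); fits the free entries of x,y,z,yaw,tilt."""
    def full_p(v): p=np.array(p0,float); p[free]=v; return p
    def res(v):
        R,t=pose(full_p(v))
        return np.concatenate([(proj(c,P@R.T+t)-q).ravel() for c,P,q in obs])
    s=least_squares(res,np.array(p0,float)[free],x_scale=0.05,loss="soft_l1")
    return full_p(s.x),res(s.x).round(1)
E
python3 - <<'E'
from h import *
d=pickle.load(open("c0.pkl","rb"));S,T=d["scene"],d["side"]
fa=lambda p:full(p,4.5,(352,230)); fb=lambda p:full(p,5,(235,115))
B=lambda *s:np.array([[.075*a,.145*b,.012] for a,b in s])
P=lambda *s:np.array([[.05*a,.09*b,.008] for a,b in s])
yl=lambda x,y:[x,y,.012]
f,r=fit([(S,B((-1,-1),(-1,1),(1,1),(1,-1)),fa([(70,32),(728,118),(748,430),(30,322)])),
 (T,B((-1,1),(-1,-1),(1,-1)),fb([(42,117),(208,520),(502,435)])),
 (S,np.array([[-.075,-.0915,.012]]),fa([(185,43)])),(T,np.array([[-.075,-.0915,.012]]),fb([(178,432)]))],
 [.6,.25,0,0,0],[0,1,3]);print("fix",f.round(4),r)
p,r=fit([(S,P((-1,-1),(-1,1),(1,1),(1,-1)),fa([(276,71),(706,103),(725,327),(276,290)])),
 (T,P((-1,1),(1,1),(1,-1),(-1,-1)),fb([(62,105),(245,67),(380,292),(190,340)]))],
 [.6,.27,.015,0,.1],[0,1,2,3,4]);print("plate",p.round(4),r)
np.save("fix.npy",f);np.save("pl.npy",p)
R,t=pose(f);Rp,tp=pose(p)
loc=lambda X:((np.array(X)-t)@R*1000).round(1)
print("plate centre in base",loc(tp+Rp@[0,0,.004]),"dyaw",p[3]-f[3])
for a,b in((-1,-1),(-1,1),(1,1),(1,-1)):
    X=tp+Rp@[.05*a,.09*b,.004];print(a,b,loc(X),X.round(4))
print("axes x,y",R[:,0].round(3),R[:,1].round(3),"seat",t+R@[.0094,0,.016])
E
```

```text
fix [ 0.587   0.1968  0.     -0.2171  0.    ] [-1.1 -1.3  0.2 -0.2  0.7  0.3 -0.9 -0.3 -0.2 -0.7  0.2 -1.   1.6 -1.3
 -0.1 -0.1 -0.7  0.2]
plate [ 0.5849  0.2395  0.0164 -0.145   0.1256] [ 0.4  0.2 -0.7  0.5 -0.4 -0.1  0.2 -0.4  0.1 -0.2 -0.6  0.1  0.1  0.
  0.1 -0.6]
plate centre in base [-10.7  41.3  20.4] dyaw 0.07208649824681918
-1 -1 [-53.7 -52.   26.7] [0.5233 0.1575 0.0267]
-1 1 [-66.7 127.5  26.7] [0.5493 0.3356 0.0267]
1 1 [ 32.3 134.6  14.1] [0.6475 0.3213 0.0141]
1 -1 [ 45.3 -44.9  14.1] [0.6215 0.1432 0.0141]
axes x,y [ 0.977 -0.215 -0.   ] [0.215 0.977 0.   ] seat [0.59614612 0.19474788 0.016     ]
```

Request:
drive_tool --deltas '[{"hand": 0,"offset": [5,-6,0],"angular": [0,0,2]},{"hand": 0,"offset": [9,-12,0],"angular": [0,0,4]},{"hand": 0,"offset": [13,-18,0],"angular": [0,0,6]},{"hand": 0,"offset": [17,-24,0],"angular": [0,0,8]},{"hand": 0,"offset": [21,-30,-2],"angular": [0,0,10.2]},{"hand": 0,"offset": [24.6,-35.6,-5],"angular": [0,0,10.2]},{"hand": 0,"offset": [24.6,-35.6,-8],"angular": [0,0,10.2]},{"hand": 0,"offset": [24.6,-35.6,-8],"angular": [0,0,10.2]}]' --force 40

```text
time: 1.1
tool_pos: [0.5045, 0.2635, 0.1216]
tcp_rot: [-0.345, -3.118, 0.005]
wrist_force: [-0.2, 0.7, 0.5]
width: 0.003
```

Run:
```python
from h import *
from workcell import bot
d=pickle.load(open("c0.pkl","rb"));c=d["scene"]
f=np.load("fix.npy");R,t=pose(f)
def ray(px,z):
    v=c["R"].T@np.linalg.inv(c["mtx"])@[*px,1];o=-c["R"].T@c["t"];X=o+v*(z-o[2])/v[2]
    return X.round(3),((X-t)@R*1000).round(0)
print("jar top",ray((466,341),.1),"spare top",ray((373,221),.034),"spacer top",ray((375.5,250),.042))
s=bot.read_state();print(s["tool_pos"],s["tcp_rot"],((s["tool_pos"]-t)@R*1000).round(1),s["width"],s["wrist_force"])
```

```text
jar top (array([0.751, 0.191, 0.1  ]), array([161.,  29., 100.])) spare top (array([0.463, 0.085, 0.034]), array([ -97., -135.,   34.])) spacer top (array([0.538, 0.081, 0.042]), array([ -23., -124.,   42.]))
[0.50448842 0.26350867 0.12164997] [-0.34469776 -3.11780168  0.00529416] [-94.9  47.4 121.6] 0.0030096802092610094 [-0.23232735  0.67998866  0.48138925]
```

Request:
drive_tool --deltas '[{"hand": 0,"offset": [0,0,-4],"angular": [0,0,0]},{"hand": 0,"offset": [0,0,-8],"angular": [0,0,0]},{"hand": 0,"offset": [0,0,-10.0],"angular": [0,0,0]},{"hand": 0,"offset": [0,0,-10.0],"angular": [0,0,0]},{"hand": 0,"offset": [0.49,-0.11,-10.0],"angular": [0,0,0]},{"hand": 0,"offset": [0.98,-0.21,-10.0],"angular": [0,0,0]},{"hand": 0,"offset": [1.47,-0.32,-10.0],"angular": [0,0,0]},{"hand": 0,"offset": [1.95,-0.43,-10.0],"angular": [0,0,0]}]'

```text
time: 2.1
tool_pos: [0.526, 0.2628, 0.0258]
tcp_rot: [0.34, 3.122, 0.001]
wrist_force: [0.5, 0.2, -0.6]
width: 0.005
```

Request:
drive_tool --deltas '[{"hand": 0,"offset": [0,0,-0.3],"angular": [0,0,0]},{"hand": 0,"offset": [0,0,-0.3],"angular": [0,0,0]}]'

```text
time: 2.35
tool_pos: [0.5246, 0.2625, 0.0216]
tcp_rot: [-0.34, -3.122, 0.001]
wrist_force: [0.6, 1.2, 0.1]
width: -0.0
```

```bash
cat >> h.py <<'E'
def st():
    from workcell import bot
    f=np.load("fix.npy");R,t=pose(f);s=bot.read_state()
    print(s["tool_pos"].round(4),"local",((s["tool_pos"]-t)@R*1000).round(1),"F local",(s["wrist_force"]@R).round(1),"yaw",f[3])
E
python3 -c "from h import *;st()"
```

```text
[0.5246 0.2625 0.0216] local [-75.   50.7  21.6] F local [0.3 1.3 0.1] yaw -0.21711616249560248
```

Request:
drive_tool --deltas '[{"hand": 0,"offset": [0,0,-0.2],"angular": [0,0,0]},{"hand": 0,"offset": [0.29,-0.06,-0.2],"angular": [0,0,0]},{"hand": 0,"offset": [0.59,-0.13,-0.2],"angular": [0,0,0]},{"hand": 0,"offset": [0.88,-0.19,-0.2],"angular": [0,0,0]},{"hand": 0,"offset": [1.17,-0.26,-0.2],"angular": [0,0,0]},{"hand": 0,"offset": [1.47,-0.32,-0.2],"angular": [0,0,0]},{"hand": 0,"offset": [1.76,-0.39,-0.2],"angular": [0,0,0]},{"hand": 0,"offset": [1.76,-0.39,-0.2],"angular": [0,0,0]}]'

```text
time: 3.35
tool_pos: [0.543, 0.2588, 0.0201]
tcp_rot: [0.34, 3.123, 0.0]
wrist_force: [0.4, -0.1, 0.1]
width: -0.001
```

Run:
```python
from h import *
st()
from workcell import bot
import cv2
c=bot.read_camera("side");pickle.dump(c,open("c1.pkl","wb"))
cv2.imwrite("pics/b1.png",cv2.resize(c["frame"][95:225,215:345],None,fx=4.5,fy=4.5,interpolation=cv2.INTER_CUBIC))
```

```text
[0.543  0.2588 0.0201] local [-56.3  51.1  20.1] F local [ 0.4 -0.   0.1] yaw -0.21711616249560248
```

View pics/b1.png

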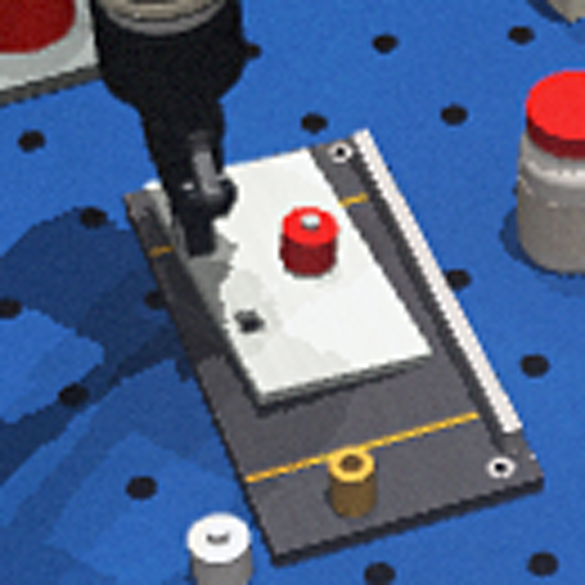

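Run:
```python
from h import *
c=pickle.load(open("c1.pkl","rb"))
k=lambda X:(((proj(c,X)-np.array([215,95])+.5)*4.5-.5).round(0)).tolist()
f=np.load("fix.npy");R,t=pose(f);p=np.load("pl.npy");Rp,tp=pose(p)
T=np.array([.543,.2588,.0201])
print("tcp",k(T),"front",k(T+R@[.011,0,0]),"back",k(T-R@[.011,0,0]))
print("edge top",k(tp+Rp@[-.05,.01,.008]),k(tp+Rp@[-.05,-.09,.008]),k(tp+Rp@[-.05,.09,.008]))
e=tp+Rp@[-.05,.01,.004];print("edge at local",(e-t)@R)
```

```text
tcp [[203.0, 281.0]] front [[221.0, 276.0]] back [[184.0, 286.0]]
edge top [[196.0, 273.0]] [[262.0, 393.0]] [[146.0, 184.0]]
edge at local [-0.06089751  0.04769092  0.02665305]
```

Run:
```python
from h import *
from workcell import bot
import cv2
c=pickle.load(open("c1.pkl","rb"));s=bot.read_camera("scene");w=bot.read_camera("wrist");pickle.dump((c,s,w),open("c2.pkl","wb"))
z=lambda f,a,b,k:cv2.resize(f[a[0]:a[1],b[0]:b[1]],k,interpolation=cv2.INTER_CUBIC)
A=z(c["frame"],(120,180),(235,295),(400,400));B=z(s["frame"],(220,300),(420,500),(400,400))
cv2.imwrite("pics/d.png",np.hstack([A,B]))
print("scene tcp",(proj(s,[.543,.2588,.0201])-[420,220])*5,"side",(proj(c,[.543,.2588,.0201])-[235,120])*400/60)
```

```text
scene tcp [[229.42515555 173.06630815]] side [[164.19716309 246.63994995]]
```

View pics/d.png

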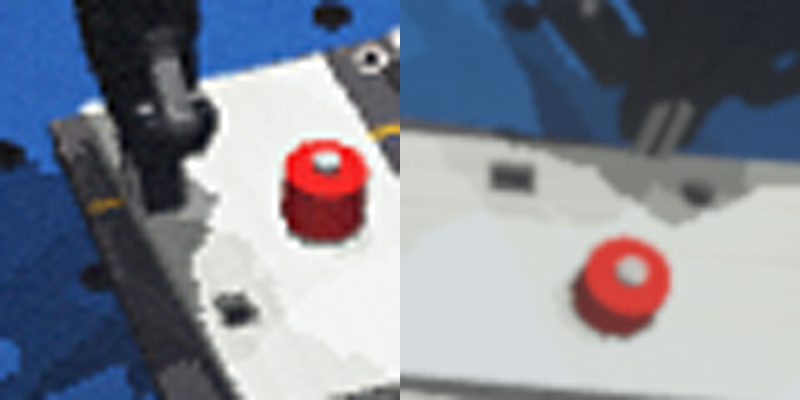

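Run:
```python
from h import *
c,s,w=pickle.load(open("c2.pkl","rb"))
f=np.load("fix.npy");R,t=pose(f)
r=least_squares(lambda X:np.r_[(proj(s,X)-[470,250]).ravel(),(proj(c,X)-[259.7,151.5]).ravel()],[.54,.26,.03],x_scale=.01)
print(r.x,r.fun,(r.x-t)@R)
import cv2
cv2.imwrite("pics/w.png",w["frame"])
st()
```

```text
[0.54481833 0.26081541 0.03807962] [-0.36603435  0.33103619 -0.48199705 -0.44040258] [-0.05495465  0.05345969  0.03807962]
[0.5426 0.2588 0.02  ] local [-56.7  51.1  20. ] F local [-0.1 -0.4  0.2] yaw -0.21711616249560248
```

View pics/w.png

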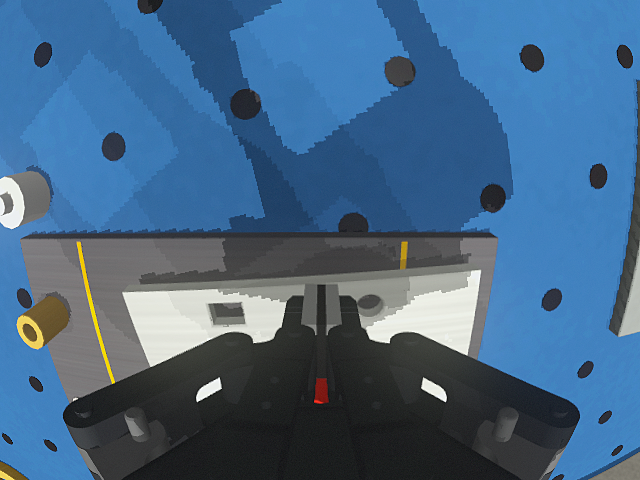

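```bash
cat >> h.py <<'E'
def fish(c,X):
    p=np.atleast_2d(X)@c["R"].T+c["t"];r=np.linalg.norm(p[:,:2],axis=1);a=np.arctan2(r,p[:,2])
    return p[:,:2]/r[:,None]*a[:,None]*c["mtx"][0,0]+c["mtx"][:2,2]
E
python3 - <<'E'
from h import *
c,s,w=pickle.load(open("c2.pkl","rb"))
f=np.load("fix.npy");R,t=pose(f);p=np.load("pl.npy");Rp,tp=pose(p)
T=np.array([.5426,.2588,.020])
print("cam",((-w["R"].T@w["t"])-t)@R)
print("tcp",fish(w,[T,T+R@[.011,0,0],T-R@[.011,0,0],T+[0,0,.018],T+[0,0,.04]]).round(0).tolist())
print("plate top",fish(w,[tp+Rp@[.05*a,.09*b,.008] for a,b in((-1,-1),(-1,0),(-1,1))]).round(0).tolist())
print("plate bot",fish(w,[tp+Rp@[.05*a,.09*b,0] for a,b in((-1,-1),(-1,0),(-1,1))]).round(0).tolist())
print("base top",fish(w,[t+R@[-.075,.145*b,.012] for b in(-1,1)]).round(0).tolist())
import cv2
cv2.imwrite("pics/w2.png",cv2.resize(w["frame"][225:345,240:400],(800,600),interpolation=cv2.INTER_CUBIC))
E
```

```text
cam [-0.12561313  0.05080729  0.18919325]
tcp [[321.0, 279.0], [321.0, 299.0], [321.0, 258.0], [321.0, 294.0], [321.0, 317.0]]
plate top [[122.0, 289.0], [292.0, 281.0], [479.0, 267.0]]
plate bot [[128.0, 281.0], [293.0, 273.0], [473.0, 259.0]]
base top [[17.0, 238.0], [496.0, 239.0]]
```

View pics/w2.png

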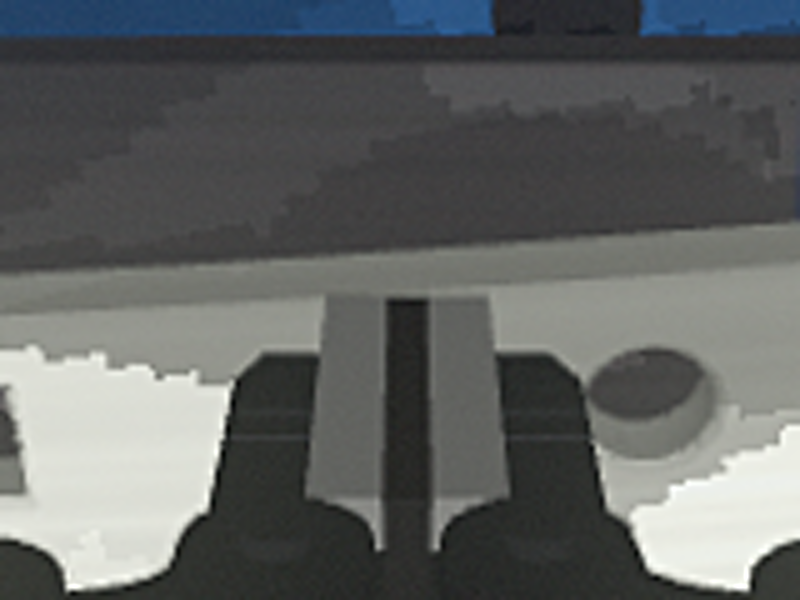

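Matching the wrist view with the triangulation, the visible finger end is at z≈38 mm, about 18 mm above the reported TCP, so the fingers are hovering over the plate edge. I'll back off beyond the base edge, go lower, and approach slowly while watching the force.

Request:
drive_tool --deltas '[{"hand": 0,"offset": [-1.7,0.37,0],"angular": [0,0,0]},{"hand": 0,"offset": [-3.4,0.75,0],"angular": [0,0,0]},{"hand": 0,"offset": [-3.4,0.75,0],"angular": [0,0,0]},{"hand": 0,"offset": [-3.4,0.75,-0.8],"angular": [0,0,0]},{"hand": 0,"offset": [-3.4,0.75,-1.6],"angular": [0,0,0]},{"hand": 0,"offset": [-3.4,0.75,-1.6],"angular": [0,0,0]},{"hand": 0,"offset": [-3.4,0.75,-1.6],"angular": [0,0,0]}]'

```text
time: 4.38
tool_pos: [0.5088, 0.2662, 0.0038]
tcp_rot: [-0.34, -3.123, 0.0]
wrist_force: [-0.3, 0.4, -0.5]
width: 0.003
```

Run:
```python
from h import *
from workcell import bot
import cv2
st();w=bot.read_camera("wrist");c=bot.read_camera("side");pickle.dump((w,c),open("c3.pkl","wb"))
A=cv2.resize(w["frame"][215:335,240:400],(400,300),interpolation=cv2.INTER_CUBIC)
B=cv2.resize(c["frame"][110:185,225:325],(400,300),interpolation=cv2.INTER_CUBIC)
cv2.imwrite("pics/e.png",np.hstack([A,B]))
f=np.load("fix.npy");R,t=pose(f);s=bot.read_state();T=s["tool_pos"]
print((proj(c,[T,T+[0,0,.018]])-[225,110])*4,(fish(w,[T,T+[0,0,.018]])-[240,215])*2.5)
```

```text
[0.5088 0.2662 0.0038] local [-91.3  51.    3.8] F local [-0.3  0.3 -0.5] yaw -0.21711616249560248
[[ 88.02002844 219.79738515]
 [ 84.87156229 199.46627348]] [[203.84882353 161.30792471]
 [204.01946082 199.53362373]]
```

View pics/e.png

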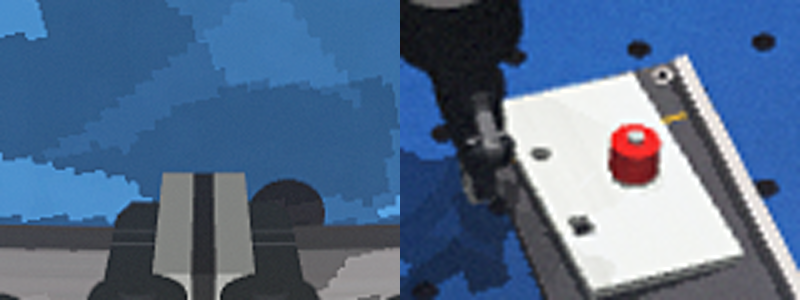

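Request:
drive_tool --deltas '[{"hand": 0,"offset": [0.29,-0.06,0],"angular": [0,0,0]},{"hand": 0,"offset": [0.59,-0.13,0],"angular": [0,0,0]},{"hand": 0,"offset": [0.88,-0.19,0],"angular": [0,0,0]},{"hand": 0,"offset": [1.07,-0.24,0],"angular": [0,0,0]},{"hand": 0,"offset": [1.07,-0.24,0],"angular": [0,0,0]}]'

```text
time: 5.1
tool_pos: [0.5196, 0.2639, 0.0041]
tcp_rot: [0.34, 3.123, 0.0]
wrist_force: [0.6, -0.1, 0.1]
width: -0.002
```

```bash
python3 -c "from h import *;st()"
```

```text
[0.5196 0.2639 0.0041] local [-80.2  51.1   4.1] F local [0.6 0.1 0.1] yaw -0.21711616249560248
```

Request:
drive_tool --deltas '[{"hand": 0,"offset": [0.2,-0.04,0],"angular": [0,0,0]},{"hand": 0,"offset": [0.39,-0.09,0],"angular": [0,0,0]},{"hand": 0,"offset": [0.59,-0.13,0],"angular": [0,0,0]},{"hand": 0,"offset": [0.78,-0.17,0],"angular": [0,0,0]},{"hand": 0,"offset": [0.78,-0.17,0],"angular": [0,0,0]}]'

```text
time: 5.72
tool_pos: [0.5274, 0.2623, 0.0041]
tcp_rot: [0.34, 3.123, 0.0]
wrist_force: [0.6, 0.5, -0.3]
width: 0.002
```

```bash
python3 -c "from h import *;st()"
```

```text
[0.5274 0.2623 0.0041] local [-72.2  51.1   4.1] F local [ 0.4  0.6 -0.3] yaw -0.21711616249560248
```

Request:
drive_tool --deltas '[{"hand": 0,"offset": [0.24,-0.05,0],"angular": [0,0,0]},{"hand": 0,"offset": [0.49,-0.11,0],"angular": [0,0,0]},{"hand": 0,"offset": [0.73,-0.16,0],"angular": [0,0,0]},{"hand": 0,"offset": [0.98,-0.21,0],"angular": [0,0,0]}]'

```text
time: 6.22
tool_pos: [0.5366, 0.2601, 0.0038]
tcp_rot: [-0.34, -3.122, 0.001]
wrist_force: [-2.6, 0.8, -0.2]
width: 0.001
```

```bash
python3 -c "from h import *;st()"
```

```text
[0.5366 0.2601 0.0038] local [-62.8  51.    3.8] F local [-2.7  0.2 -0.2] yaw -0.21711616249560248
```

Request:
drive_tool --deltas '[{"hand": 0,"offset": [0.2,-0.04,0],"angular": [0,0,0]},{"hand": 0,"offset": [0.39,-0.09,0],"angular": [0,0,0]},{"hand": 0,"offset": [0.59,-0.13,0],"angular": [0,0,0]},{"hand": 0,"offset": [0.78,-0.17,0],"angular": [0,0,0]}]'

```text
time: 6.72
tool_pos: [0.5457, 0.2584, 0.0044]
tcp_rot: [0.34, 3.122, 0.001]
wrist_force: [-0.8, 0.8, 0.1]
width: 0.002
```

Run:
```python
from h import *
from workcell import bot
import cv2
st();w=bot.read_camera("side");c=bot.read_camera("scene");pickle.dump((w,c),open("c4.pkl","wb"))
A=cv2.resize(w["frame"][115:225,235:345],(400,400),interpolation=cv2.INTER_CUBIC)
B=cv2.resize(c["frame"][230:330,360:526],(400,241),interpolation=cv2.INTER_CUBIC)
B=np.vstack([B,np.zeros((159,400,3),np.uint8)])
cv2.imwrite("pics/f.png",np.hstack([A,B]))
```

```text
[0.5457 0.2584 0.0044] local [-53.6  51.3   4.4] F local [-0.9  0.6  0.1] yaw -0.21711616249560248
```

View pics/f.png

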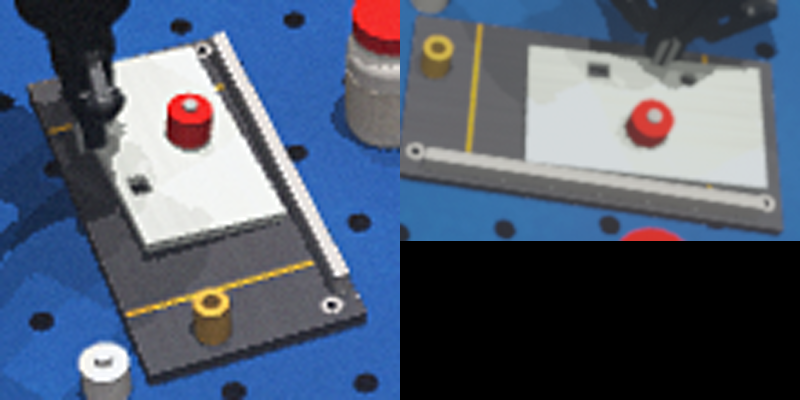

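The view shows the plate moved towards the fence and nearly parallel to it, with a few mm left, and the roller untouched.

Request:
drive_tool --deltas '[{"hand": 0,"offset": [0.2,-0.04,0],"angular": [0,0,0]},{"hand": 0,"offset": [0.39,-0.09,0],"angular": [0,0,0]},{"hand": 0,"offset": [0.54,-0.12,0],"angular": [0,0,0]}]'

```text
time: 7.2
tool_pos: [0.5502, 0.2573, 0.0042]
tcp_rot: [-0.34, -3.123, -0.0]
wrist_force: [-1.9, 0.1, 1.1]
width: -0.003
```

```bash
python3 -c "from h import *;st()"
```

```text
[0.5502 0.2573 0.0042] local [-48.9  51.2   4.2] F local [-1.8 -0.3  1.1] yaw -0.21711616249560248
```

Request:
drive_tool --deltas '[{"hand": 0,"offset": [0.15,-0.03,0],"angular": [0,0,0]},{"hand": 0,"offset": [0.29,-0.06,0],"angular": [0,0,0]}]'

```text
time: 7.45
tool_pos: [0.5531, 0.2567, 0.0041]
tcp_rot: [-0.34, -3.123, 0.0]
wrist_force: [-1.7, -0.6, 2.8]
width: 0.003
```

Request:
drive_tool --deltas '[{"hand": 0,"offset": [0.15,-0.03,0],"angular": [0,0,0]},{"hand": 0,"offset": [0.2,-0.04,0],"angular": [0,0,0]}]'

```text
time: 7.7
tool_pos: [0.5552, 0.2563, 0.0041]
tcp_rot: [-0.34, -3.123, -0.0]
wrist_force: [-2.1, -0.1, 2.6]
width: 0.004
```

```bash
cat >> h.py <<'E'
def track(tag,yaw0=None):
    """plate outline from white pixels in the scene view: prints min-area rectangle mapped at plate-top height"""
    from workcell import bot
    import cv2
    st();c=bot.read_camera("scene");g=c["frame"][225:330,355:530].astype(int)
    pickle.dump(c,open(f"{tag}.pkl","wb"))
    red=(g[...,2]>g[...,0]+60)
    hit=np.column_stack(np.nonzero(red))
    f=np.load("fix.npy");R,t=pose(f)
    # roller top disc centre: knob (bright) inside the red; use red bbox
    v,u=hit[:,0]+225,hit[:,1]+355
    m=(v<302); u,v=u[m],v[m]
    print("red bbox u",u.min(),u.max(),"v",v.min(),v.max(),"mean",u.mean().round(2),v.mean().round(2))
E
python3 -c "
from h import *
track('t1')"
```

```text
[0.5552 0.2563 0.0041] local [-43.8  51.2   4.1] F local [-2.  -0.6  2.6] yaw -0.21711616249560248
red bbox u 370 486 v 240 292 mean 422.29 269.19
```

Fz is +2.6 N, so the fingertip may be wedging under the raised edge. I'll check before pushing further.

Run:
```python
from h import *
from workcell import bot
import cv2
w=bot.read_camera("side");c=pickle.load(open("t1.pkl","rb"));k=bot.read_camera("wrist");pickle.dump((w,c,k),open("c5.pkl","wb"))
A=cv2.resize(w["frame"][115:205,235:335],(400,360),interpolation=cv2.INTER_CUBIC)
B=cv2.resize(c["frame"][230:330,400:520],(400,360),interpolation=cv2.INTER_CUBIC)
C=cv2.resize(k["frame"][200:350,100:500],(640,240),interpolation=cv2.INTER_CUBIC)
C=np.hstack([C,np.zeros((240,160,3),np.uint8)])
cv2.imwrite("pics/g.png",np.vstack([np.hstack([A,B]),C]))
```

```text
(no output)
```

View pics/g.png

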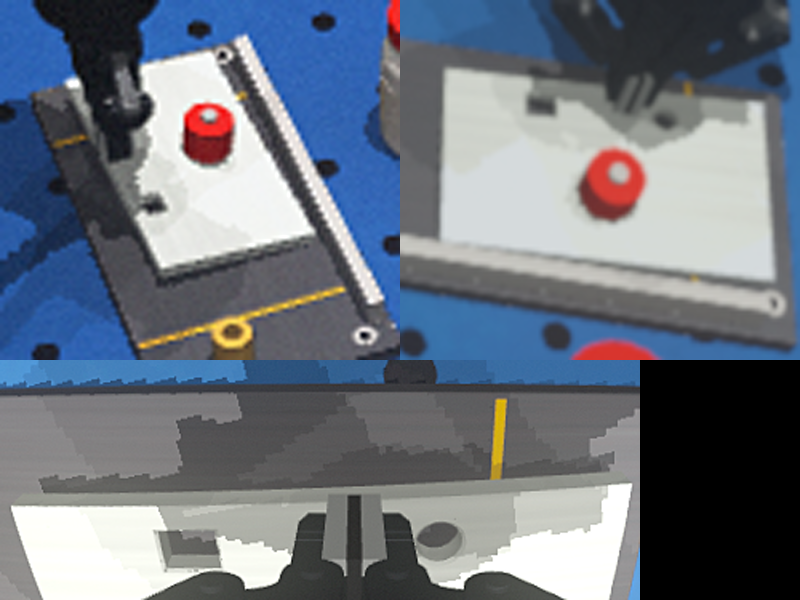

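The plate is now nearly against the fence and parallel. In the wrist strip the tip ends at the upper part of the plate's edge face, so it is riding onto the top. I'll lift off, retreat, come in lower and re-measure.

Request:
drive_tool --deltas '[{"hand": 0,"offset": [0,0,1.0],"angular": [0,0,0]},{"hand": 0,"offset": [-0.5,0.11,2.0],"angular": [0,0,0]},{"hand": 0,"offset": [-2.5,0.55,2.0],"angular": [0,0,0]},{"hand": 0,"offset": [-4.9,1.08,2.0],"angular": [0,0,0]},{"hand": 0,"offset": [-4.9,1.08,2.0],"angular": [0,0,0]}]'

```text
time: 8.48
tool_pos: [0.5029, 0.2671, 0.0235]
tcp_rot: [-0.337, -3.121, 0.002]
wrist_force: [-0.1, 0.2, 0.2]
width: 0.0
```

```bash
cat >> h.py <<'E'
def plate(tag,p0=None,free=[0,1,3],save=True):
    """Track the plate: fit the pose to white-plate edge gradients by matching a rendered polygon mask in both views."""
    from workcell import bot
    import cv2
    f=np.load("fix.npy");R,t=pose(f)
    cams=[bot.read_camera("scene"),bot.read_camera("side")];pickle.dump(cams,open(f"{tag}.pkl","wb"))
    p0=np.load("pl.npy") if p0 is None else np.array(p0)
    C=np.array([[-.05,-.09,.008],[-.05,.09,.008],[.05,.09,.008],[.05,-.09,.008]])
    def samples(p):
        Rp,tp=pose(p);out=[]
        for i in range(4):
            a,b=C[i],C[(i+1)%4];s=np.linspace(.05,.95,40)[:,None];e=a+(b-a)*s
            n=np.array([(a+b)[0],(a+b)[1],0]);n/=np.linalg.norm(n)
            out.append((e@Rp.T+tp,(e-n*.004)@Rp.T+tp,(e+n*.004)@Rp.T+tp,i))
        return out
    G=[cv2.GaussianBlur(c["frame"].min(axis=2).astype(np.float32),(0,0),.8) for c in cams]
    def val(g,q): return cv2.remap(g,q[:,0].astype(np.float32),q[:,1].astype(np.float32),cv2.INTER_LINEAR).ravel()
    def cost(v):
        p=p0.copy();p[free]=v;s=0
        for c,g in zip(cams,G):
            for e,i,o,k in samples(p): s-=np.clip(val(g,proj(c,i))-val(g,proj(c,o)),0,60).mean()
        return s
    from scipy.optimize import differential_evolution as DE
    w=np.array([.03,.05,.006,.12,.03])[free];x=p0[free]
    r=DE(cost,list(zip(x-w,x+w)),seed=0,maxiter=80,popsize=12,tol=1e-6)
    p=p0.copy();p[free]=r.x
    Rp,tp=pose(p);L=lambda X:((X-t)@R*1000).round(1)
    print("cost",round(r.fun,1),"centre",L(tp+Rp@[0,0,.004]),"dyaw",round(p[3]-f[3],4),"tilt",round(p[4],3),"+x corners",L(tp+Rp@[.05,-.09,0])[:2],L(tp+Rp@[.05,.09,0])[:2],"-x mid",L(tp+Rp@[-.05,0,0]))
    if save: np.save("pl.npy",p)
E
python3 - <<'E'
from h import *
st()
f=np.load("fix.npy");R,t=pose(f);p=np.r_[t+R@[.0,.041,.0164],f[3]+.02,.1256]
plate("t2",p,[0,1,3])
plate("t2b",None,[0,1,2,3,4])
E
```

```text
[0.5029 0.2671 0.0235] local [-97.2  50.6  23.5] F local [-0.1  0.2  0.2] yaw -0.21711616249560248
cost -470.7 centre [-4.4 43.4 20.4] dyaw 0.0521 tilt 0.126 +x corners [ 49.3 -43.9] [ 39.9 135.8] -x mid [-54.5  40.8  22.7]
cost -470.8 centre [-3.1 43.3 21.2] dyaw 0.0471 tilt 0.096 +x corners [ 50.5 -44.2] [ 42.  135.6] -x mid [-53.2  41.   22. ]
```

Request:
drive_tool --deltas '[{"hand": 0,"offset": [0,0,-1.3],"angular": [0,0,0]},{"hand": 0,"offset": [0,0,-2.3],"angular": [0,0,0]},{"hand": 0,"offset": [0,0,-2.55],"angular": [0,0,0]},{"hand": 0,"offset": [0.49,-0.11,-2.55],"angular": [0,0,0]},{"hand": 0,"offset": [0.98,-0.21,-2.55],"angular": [0,0,0]},{"hand": 0,"offset": [1.37,-0.3,-2.55],"angular": [0,0,0]}]'

```text
time: 9.43
tool_pos: [0.5208, 0.2642, -0.0009]
tcp_rot: [0.34, 3.122, 0.001]
wrist_force: [-0.1, 0.8, 0.1]
width: -0.001
```

Request:
drive_tool --deltas '[{"hand": 0,"offset": [0.24,-0.05,0],"angular": [0,0,0]},{"hand": 0,"offset": [0.49,-0.11,0],"angular": [0,0,0]},{"hand": 0,"offset": [0.73,-0.16,0],"angular": [0,0,0]},{"hand": 0,"offset": [0.98,-0.21,0],"angular": [0,0,0]}]'

```text
time: 9.93
tool_pos: [0.5297, 0.2619, -0.0014]
tcp_rot: [-0.34, -3.123, 0.0]
wrist_force: [0.2, -0.1, 0.5]
width: -0.004
```

```bash
python3 -c "
from h import *
st()"
```

```text
[ 0.5297  0.2619 -0.0014] local [-69.9  51.3  -1.4] F local [ 0.3 -0.   0.5] yaw -0.21711616249560248
```

Request:
drive_tool --deltas '[{"hand": 0,"offset": [0,0,-0.1],"angular": [0,0,0]},{"hand": 0,"offset": [0,0,-0.2],"angular": [0,0,0]},{"hand": 0,"offset": [0,0,-0.2],"angular": [0,0,0]}]'

```text
time: 10.3
tool_pos: [0.5293, 0.2619, -0.0036]
tcp_rot: [-0.34, -3.123, 0.0]
wrist_force: [-0.1, 0.8, -0.5]
width: 0.002
```

Request:
drive_tool --deltas '[{"hand": 0,"offset": [0.24,-0.05,0],"angular": [0,0,0]},{"hand": 0,"offset": [0.49,-0.11,0],"angular": [0,0,0]},{"hand": 0,"offset": [0.73,-0.16,0],"angular": [0,0,0]},{"hand": 0,"offset": [0.98,-0.21,0],"angular": [0,0,0]}]'

```text
time: 10.8
tool_pos: [0.5386, 0.2599, -0.0037]
tcp_rot: [-0.34, -3.121, 0.0]
wrist_force: [-2.6, 1.4, 0.9]
width: -0.0
```

Request:
drive_tool --deltas '[{"hand": 0,"offset": [0.2,-0.04,0],"angular": [0,0,0]},{"hand": 0,"offset": [0.39,-0.09,0],"angular": [0,0,0]},{"hand": 0,"offset": [0.59,-0.13,0],"angular": [0,0,0]}]'

```text
time: 11.18
tool_pos: [0.5451, 0.2584, -0.0038]
tcp_rot: [-0.34, -3.123, 0.001]
wrist_force: [-1.8, 1.9, -1.4]
width: -0.004
```

```bash
python3 -c "
from h import *
st();plate('t3')"
```

```text
[ 0.5451  0.2584 -0.0038] local [-54.2  51.1  -3.8] F local [-2.1  1.5 -1.4] yaw -0.21711616249560248
cost -420.2 centre [ 6.8 37.2 21.2] dyaw 0.0081 tilt 0.096 +x corners [ 56.9 -52.4] [ 55.5 127.6] -x mid [-43.4  36.8  22. ]
```

Request:
drive_tool --deltas '[{"hand": 0,"offset": [0.15,-0.03,0],"angular": [0,0,0]},{"hand": 0,"offset": [0.29,-0.06,0],"angular": [0,0,0]},{"hand": 0,"offset": [0.34,-0.07,0],"angular": [0,0,0]}]'

```text
time: 11.65
tool_pos: [0.5474, 0.2586, -0.0037]
tcp_rot: [-0.34, -3.121, -0.001]
wrist_force: [-5.9, 4.6, -0.7]
width: 0.001
```

```bash
python3 -c "
from h import *
st()"
```

```text
[ 0.5474  0.2586 -0.0037] local [-52.   51.9  -3.7] F local [-6.8  3.3 -0.7] yaw -0.21711616249560248
```

The force is now 6.8 N, so the plate is against the fence. Next I'll retreat and go around to the +y end.

Request:
drive_tool --deltas '[{"hand": 0,"offset": [-1.0,0.22,0],"angular": [0,0,0]},{"hand": 0,"offset": [-2.9,0.65,0],"angular": [0,0,0]},{"hand": 0,"offset": [-2.9,0.65,5],"angular": [0,0,0]},{"hand": 0,"offset": [-1,4,8],"angular": [0,0,0]},{"hand": 0,"offset": [3.5,7,8],"angular": [0,0,0]},{"hand": 0,"offset": [8.8,8.6,8],"angular": [0,0,0]},{"hand": 0,"offset": [8.8,8.6,8],"angular": [0,0,0]},{"hand": 0,"offset": [8.8,8.6,4],"angular": [0,0,0]}]'

```text
time: 12.65
tool_pos: [0.6397, 0.3457, 0.0407]
tcp_rot: [0.339, 3.116, 0.007]
wrist_force: [-0.3, 0.5, -0.5]
width: 0.003
```

```bash
python3 -c "
from h import *
st();plate('t4');plate('t5',None,[0,1,2,3,4])"
```

```text
[0.6397 0.3457 0.0407] local [ 19.5 156.8  40.7] F local [-0.4  0.4 -0.5] yaw -0.21711616249560248
cost -435.0 centre [ 7.1 38.  21.2] dyaw 0.0029 tilt 0.096 +x corners [ 56.8 -51.8] [ 56.3 128.2] -x mid [-43.   37.9  22. ]
cost -470.0 centre [ 8.2 41.  16.3] dyaw -0.0064 tilt 0.11 +x corners [ 56.9 -49.3] [ 58.  130.7] -x mid [-42.   41.3  17.8]
```

Request:
drive_tool --deltas '[{"hand": 0,"offset": [-0.3,0.1,-2],"angular": [0,0,0]},{"hand": 0,"offset": [-0.3,0.1,-3.5],"angular": [0,0,0]},{"hand": 0,"offset": [-0.3,0.1,-4.2],"angular": [0,0,0]},{"hand": 0,"offset": [-0.3,0.1,-4.3],"angular": [0,0,0]}]'

```text
time: 13.35
tool_pos: [0.6331, 0.3445, -0.0075]
tcp_rot: [-0.34, -3.122, 0.001]
wrist_force: [0.6, -0.4, 1.1]
width: 0.002
```

Request:
drive_tool --deltas '[{"hand": 0,"offset": [0,0,-0.1],"angular": [0,0,0]},{"hand": 0,"offset": [0,0,-0.2],"angular": [0,0,0]}]'

```text
time: 13.6
tool_pos: [0.6344, 0.3451, -0.0078]
tcp_rot: [0.34, 3.122, 0.001]
wrist_force: [-0.0, 1.0, 0.7]
width: 0.0
```

Request:
drive_tool --deltas '[{"hand": 0,"offset": [0,0,-0.1],"angular": [0,0,0]},{"hand": 0,"offset": [0,0,-0.2],"angular": [0,0,0]}]'

```text
time: 13.85
tool_pos: [0.6339, 0.345, -0.0102]
tcp_rot: [0.34, 3.123, 0.0]
wrist_force: [0.9, -0.2, -0.5]
width: 0.003
```

```bash
python3 -c "
from h import *
st()"
```

```text
[ 0.6339  0.345  -0.0102] local [ 13.9 154.8 -10.2] F local [ 0.9 -0.  -0.5] yaw -0.21711616249560248
```

Request:
drive_tool --deltas '[{"hand": 0,"offset": [0,0,0.2],"angular": [0,0,0]},{"hand": 0,"offset": [-0.04,-0.2,0.2],"angular": [0,0,0]},{"hand": 0,"offset": [-0.09,-0.39,0.2],"angular": [0,0,0]},{"hand": 0,"offset": [-0.13,-0.59,0.2],"angular": [0,0,0]}]'

```text
time: 14.35
tool_pos: [0.6324, 0.3388, -0.0084]
tcp_rot: [-0.34, -3.123, 0.0]
wrist_force: [0.6, -0.1, -0.1]
width: 0.001
```

```bash
python3 -c "
from h import *
st()"
```

```text
[ 0.6324  0.3388 -0.0084] local [ 13.8 148.4  -8.4] F local [ 0.6  0.1 -0.1] yaw -0.21711616249560248
```

Request:
drive_tool --deltas '[{"hand": 0,"offset": [0,0,-0.1],"angular": [0,0,0]},{"hand": 0,"offset": [0,0,-0.2],"angular": [0,0,0]},{"hand": 0,"offset": [0,0,-0.2],"angular": [0,0,0]}]'

```text
time: 14.72
tool_pos: [0.6323, 0.3389, -0.0107]
tcp_rot: [-0.34, -3.123, 0.0]
wrist_force: [-0.7, 0.2, 0.1]
width: 0.0
```

Request:
drive_tool --deltas '[{"hand": 0,"offset": [0,0,-0.1],"angular": [0,0,0]},{"hand": 0,"offset": [0,0,-0.2],"angular": [0,0,0]},{"hand": 0,"offset": [0,0,-0.2],"angular": [0,0,0]}]'

```text
time: 15.1
tool_pos: [0.6323, 0.3389, -0.0126]
tcp_rot: [-0.34, -3.123, 0.0]
wrist_force: [-0.7, 0.4, -0.3]
width: 0.001
```

Request:
drive_tool --deltas '[{"hand": 0,"offset": [-0.04,-0.2,0.1],"angular": [0,0,0]},{"hand": 0,"offset": [-0.09,-0.39,0.1],"angular": [0,0,0]}]'

```text
time: 15.35
tool_pos: [0.6316, 0.335, -0.0112]
tcp_rot: [0.34, 3.123, 0.0]
wrist_force: [-1.2, 0.0, 0.2]
width: -0.003
```

Request:
drive_tool --deltas '[{"hand": 0,"offset": [-0.04,-0.2,0],"angular": [0,0,0]},{"hand": 0,"offset": [-0.09,-0.39,0],"angular": [0,0,0]}]'

```text
time: 15.6
tool_pos: [0.631, 0.3317, -0.0112]
tcp_rot: [0.34, 3.122, 0.002]
wrist_force: [0.9, 3.1, -1.5]
width: 0.001
```

```bash
python3 -c "
from h import *
st()"
```

```text
[ 0.631   0.3317 -0.0112] local [ 13.9 141.3 -11.2] F local [ 0.2  3.3 -1.5] yaw -0.21711616249560248
```

Request:
drive_tool --deltas '[{"hand": 0,"offset": [-0.04,-0.2,0],"angular": [0,0,0]},{"hand": 0,"offset": [-0.08,-0.39,0],"angular": [0,0,0]},{"hand": 0,"offset": [-0.12,-0.59,0],"angular": [0,0,0]},{"hand": 0,"offset": [-0.16,-0.78,0],"angular": [0,0,0]}]'

```text
time: 16.1
tool_pos: [0.6291, 0.3234, -0.0113]
tcp_rot: [0.34, 3.123, 0.0]
wrist_force: [1.9, 3.1, 0.8]
width: -0.002
```

```bash
python3 -c "
from h import *
st();plate('t6')"
```

```text
[ 0.6291  0.3234 -0.0113] local [ 13.9 132.8 -11.3] F local [1.1 3.5 0.8] yaw -0.21711616249560248
cost -440.3 centre [ 8.2 31.4 16.3] dyaw 0.0045 tilt 0.11 +x corners [ 57.8 -58.4] [ 57.  121.6] -x mid [-42.   31.2  17.8]
```

Request:
drive_tool --deltas '[{"hand": 0,"offset": [-0.05,-0.3,0],"angular": [0,0,0]},{"hand": 0,"offset": [-0.1,-0.6,0],"angular": [0,0,0]},{"hand": 0,"offset": [-0.15,-0.9,0],"angular": [0,0,0]},{"hand": 0,"offset": [-0.2,-1.2,0],"angular": [0,0,0]},{"hand": 0,"offset": [-0.25,-1.5,0],"angular": [0,0,0]},{"hand": 0,"offset": [-0.3,-1.8,0],"angular": [0,0,0]}]'

```text
time: 16.95
tool_pos: [0.6255, 0.3057, -0.0114]
tcp_rot: [-0.34, -3.122, -0.001]
wrist_force: [-1.0, 6.3, 0.0]
width: -0.004
```

```bash
python3 -c "
from h import *
st();plate('t7')"
```

```text
[ 0.6255  0.3057 -0.0114] local [ 14.2 114.7 -11.4] F local [-2.4  5.9  0. ] yaw -0.21711616249560248
cost -437.0 centre [ 8.4 13.5 16.3] dyaw 0.0067 tilt 0.11 +x corners [ 58.3 -76.1] [ 57.1 103.9] -x mid [-41.7  13.2  17.8]
```

Request:
drive_tool --deltas '[{"hand": 0,"offset": [-0.04,-0.25,0],"angular": [0,0,0]},{"hand": 0,"offset": [-0.08,-0.5,0],"angular": [0,0,0]},{"hand": 0,"offset": [-0.12,-0.75,0],"angular": [0,0,0]},{"hand": 0,"offset": [-0.15,-0.9,0],"angular": [0,0,0]}]'

```text
time: 17.55
tool_pos: [0.6241, 0.295, -0.0119]
tcp_rot: [-0.339, -3.122, 0.003]
wrist_force: [-0.0, 0.3, 0.3]
width: 0.001
```

Request:
drive_tool --deltas '[{"hand": 0,"offset": [-0.03,-0.15,0],"angular": [0,0,0]},{"hand": 0,"offset": [-0.05,-0.3,0],"angular": [0,0,0]}]'

```text
time: 17.8
tool_pos: [0.624, 0.2928, -0.0116]
tcp_rot: [-0.34, -3.123, 0.001]
wrist_force: [-0.2, 0.3, 0.6]
width: 0.002
```

```bash
python3 -c "
from h import *
st();plate('t8');plate('t9',None,[0,1,2,3,4],False)"
```

```text
[ 0.624   0.2928 -0.0116] local [ 15.5 101.7 -11.6] F local [-0.2  0.2  0.6] yaw -0.21711616249560248
cost -420.0 centre [ 7.6  1.4 16.3] dyaw 0.0122 tilt 0.11 +x corners [ 58. -88.] [55.8 92. ] -x mid [-42.5   0.8  17.8]
cost -428.7 centre [ 8.2  2.7 13.9] dyaw 0.021 tilt 0.08 +x corners [ 59.6 -86.2] [55.8 93.8] -x mid [-42.    1.7  13.9]
```

The contact force has gone, so the plate has probably dropped. I'll back away and look.

Request:
drive_tool --deltas '[{"hand": 0,"offset": [0.2,1.0,0],"angular": [0,0,0]},{"hand": 0,"offset": [0.8,3.5,0.5],"angular": [0,0,0]},{"hand": 0,"offset": [1.0,5.0,5],"angular": [0,0,0]},{"hand": 0,"offset": [1.0,8.0,10],"angular": [0,0,0]},{"hand": 0,"offset": [1.0,13.0,12],"angular": [0,0,0]},{"hand": 0,"offset": [1.0,13.0,12],"angular": [0,0,0]}]'

```text
time: 18.75
tool_pos: [0.6354, 0.4291, 0.1127]
tcp_rot: [0.333, 3.118, 0.009]
wrist_force: [0.8, -0.5, 0.2]
width: 0.001
```

Run:
```python
from h import *
import cv2
st()
f=np.load("fix.npy");R,t=pose(f);p=np.r_[t+R@[.0094,0,.012],f[3],0]
plate("u1",p,[0,1,3]);plate("u2",p,[0,1,3,4],False);plate("u3",p,[0,1,2,3,4],False)
c,w=pickle.load(open("u3.pkl","rb"))
A=cv2.resize(w["frame"][115:225,235:345],(400,400),interpolation=cv2.INTER_CUBIC)
B=cv2.resize(c["frame"][225:330,355:525],(648,400),interpolation=cv2.INTER_CUBIC)
B=B[:,:400] if 0 else cv2.resize(B,(400,247))
im=np.vstack([np.hstack([A,np.vstack([B,np.zeros((153,400,3),np.uint8)])])])
cv2.imwrite("pics/z.png",im)
```

```text
[0.6354 0.4291 0.1127] local [ -2.8 237.3 112.7] F local [ 0.8 -0.3  0.2] yaw -0.21711616249560248
cost -443.7 centre [ 7.5  2.9 16. ] dyaw 0.0052 tilt 0.0 +x corners [ 58.  -86.8] [57.  93.2] -x mid [-42.5   2.7  12. ]
cost -455.4 centre [ 8.1  3.  16. ] dyaw 0.0054 tilt 0.03 +x corners [ 58.4 -86.8] [57.4 93.2] -x mid [-42.    2.7  13.5]
cost -477.0 centre [ 8.4  4.7 13.2] dyaw 0.0026 tilt 0.029 +x corners [ 58.5 -85.2] [58.1 94.8] -x mid [-41.7   4.6  10.7]
```

View pics/z.png

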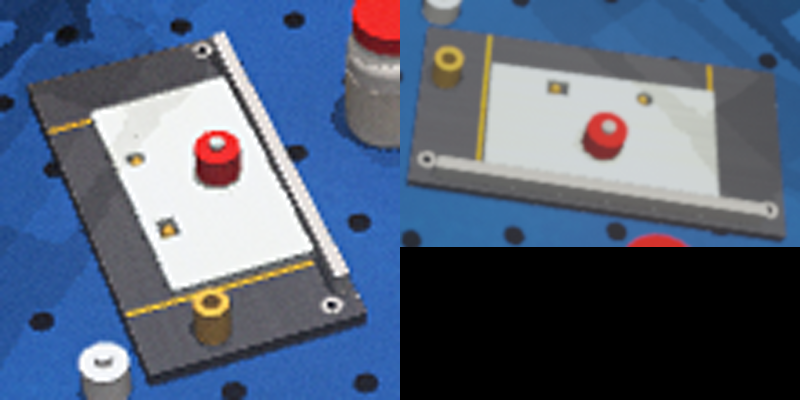

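Both holes now show brass pins and the plate lies between the lines at about (490,66)–(718,195). But the fit says y≈+3 mm with about 0.03 tilt, so it may be hung on the tapered noses, and the last push may have passed above the plate. I'll find the tip height by touching the base next to the plate, then push once more, lower.

Request:
drive_tool --deltas '[{"hand": 0,"offset": [-0.3,-5.5,0],"angular": [0,0,0]},{"hand": 0,"offset": [-0.7,-11.2,0],"angular": [0,0,0]},{"hand": 0,"offset": [-0.7,-11.2,-4],"angular": [0,0,0]},{"hand": 0,"offset": [-0.7,-11.2,-8],"angular": [0,0,0]},{"hand": 0,"offset": [-0.7,-11.2,-11],"angular": [0,0,0]},{"hand": 0,"offset": [-0.7,-11.2,-12],"angular": [0,0,0]},{"hand": 0,"offset": [-0.7,-11.2,-12],"angular": [0,0,0]}]'

```text
time: 19.92
tool_pos: [0.6267, 0.3104, -0.0117]
tcp_rot: [-0.341, -3.122, 0.001]
wrist_force: [0.3, 0.6, 0.3]
width: 0.002
```

```bash
python3 -c "
from h import *
st()"
```

```text
[ 0.6267  0.3104 -0.0117] local [ 14.3 119.6 -11.7] F local [0.1 0.7 0.3] yaw -0.21711616249560248
```

Request:
drive_tool --deltas '[{"hand": 0,"offset": [0,0,-0.1],"angular": [0,0,0]},{"hand": 0,"offset": [0,0,-0.2],"angular": [0,0,0]},{"hand": 0,"offset": [0,0,-0.2],"angular": [0,0,0]}]'

```text
time: 20.3
tool_pos: [0.6273, 0.3115, -0.0131]
tcp_rot: [0.34, 3.123, 0.0]
wrist_force: [0.1, -0.2, 0.2]
width: -0.003
```

Request:
drive_tool --deltas '[{"hand": 0,"offset": [0,0,-0.1],"angular": [0,0,0]},{"hand": 0,"offset": [0,0,-0.2],"angular": [0,0,0]},{"hand": 0,"offset": [0,0,-0.2],"angular": [0,0,0]}]'

```text
time: 20.68
tool_pos: [0.6272, 0.3116, -0.0141]
tcp_rot: [0.34, 3.123, 0.0]
wrist_force: [-3.2, -0.7, 5.7]
width: -0.005
```

Request:
drive_tool --deltas '[{"hand": 0,"offset": [0,0,-0.1],"angular": [0,0,0]},{"hand": 0,"offset": [0,0,-0.1],"angular": [0,0,0]}]'

```text
time: 20.92
tool_pos: [0.6273, 0.3116, -0.0141]
tcp_rot: [0.339, 3.123, 0.0]
wrist_force: [-3.3, -1.3, 10.6]
width: 0.001
```

Touchdown is at TCP z = -14 mm, so the tip was at z≈14.6 mm before, low enough for a flat plate. I'll rise 2.5–3 mm and push gently until there is firm contact.

Request:
drive_tool --deltas '[{"hand": 0,"offset": [0,0,0.5],"angular": [0,0,0]},{"hand": 0,"offset": [-0.06,-0.3,0.5],"angular": [0,0,0]},{"hand": 0,"offset": [-0.13,-0.6,0.5],"angular": [0,0,0]},{"hand": 0,"offset": [-0.2,-0.9,0.5],"angular": [0,0,0]},{"hand": 0,"offset": [-0.26,-1.2,0.5],"angular": [0,0,0]},{"hand": 0,"offset": [-0.33,-1.5,0.5],"angular": [0,0,0]},{"hand": 0,"offset": [-0.39,-1.8,0.5],"angular": [0,0,0]}]'

```text
time: 21.8
tool_pos: [0.6231, 0.2931, -0.0115]
tcp_rot: [-0.34, -3.123, 0.0]
wrist_force: [0.4, -0.7, 0.0]
width: -0.003
```

Request:
drive_tool --deltas '[{"hand": 0,"offset": [-0.03,-0.15,0],"angular": [0,0,0]},{"hand": 0,"offset": [-0.04,-0.2,0],"angular": [0,0,0]}]'

```text
time: 22.05
tool_pos: [0.6228, 0.2916, -0.0114]
tcp_rot: [0.34, 3.123, 0.001]
wrist_force: [0.2, 2.4, -1.1]
width: -0.001
```

```bash
python3 -c "
from h import *
st()"
```

```text
[ 0.6228  0.2916 -0.0114] local [ 14.6 100.3 -11.4] F local [-0.3  2.4 -1.1] yaw -0.21711616249560248
```

Request:
drive_tool --deltas '[{"hand": 0,"offset": [-0.02,-0.1,0],"angular": [0,0,0]},{"hand": 0,"offset": [-0.03,-0.15,0],"angular": [0,0,0]},{"hand": 0,"offset": [-0.03,-0.15,0],"angular": [0,0,0]}]'

```text
time: 22.42
tool_pos: [0.6225, 0.2901, -0.0114]
tcp_rot: [0.34, 3.123, 0.001]
wrist_force: [0.9, 2.8, -1.9]
width: 0.001
```

```bash
python3 -c "
from h import *
st()"
```

```text
[ 0.6225  0.2901 -0.0114] local [ 14.6  98.8 -11.4] F local [ 0.3  2.9 -1.9] yaw -0.21711616249560248
```

Request:
drive_tool --deltas '[{"hand": 0,"offset": [-0.02,-0.1,0],"angular": [0,0,0]},{"hand": 0,"offset": [-0.03,-0.15,0],"angular": [0,0,0]},{"hand": 0,"offset": [-0.03,-0.15,0],"angular": [0,0,0]}]'

```text
time: 22.8
tool_pos: [0.6222, 0.2884, -0.0114]
tcp_rot: [0.34, 3.123, 0.0]
wrist_force: [0.7, 2.7, -0.7]
width: 0.001
```

```bash
python3 -c "
from h import *
st()
f=np.load('fix.npy');R,t=pose(f);p=np.r_[t+R@[.0094,0,.012],f[3],0]
plate('v1',p,[0,1,3]);plate('v2',p,[0,1,3,4],False)"
```

```text
[ 0.6222  0.2884 -0.0114] local [ 14.7  97.1 -11.4] F local [ 0.1  2.8 -0.7] yaw -0.21711616249560248
cost -393.3 centre [ 7.2 -3.2 16. ] dyaw -0.0016 tilt 0.0 +x corners [ 57.1 -93.3] [57.3 86.7] -x mid [-42.8  -3.1  12. ]
cost -405.5 centre [ 7.9 -3.1 16. ] dyaw 0.0034 tilt 0.03 +x corners [ 58.1 -93. ] [57.5 87. ] -x mid [-42.2  -3.3  13.5]
```

Request:
drive_tool --deltas '[{"hand": 0,"offset": [0.2,1.0,0],"angular": [0,0,0]},{"hand": 0,"offset": [0.8,3.5,0.5],"angular": [0,0,0]},{"hand": 0,"offset": [1.0,5.0,5],"angular": [0,0,0]},{"hand": 0,"offset": [1.0,8.0,10],"angular": [0,0,0]},{"hand": 0,"offset": [1.0,13.0,12],"angular": [0,0,0]},{"hand": 0,"offset": [1.0,13.0,12],"angular": [0,0,0]}]'

```text
time: 23.75
tool_pos: [0.6334, 0.4232, 0.1126]
tcp_rot: [0.334, 3.119, 0.007]
wrist_force: [-0.4, -0.1, 0.5]
width: -0.0
```

```bash
cat >> h.py <<'E'
def holes(tag):
    f=np.load("fix.npy");R,t=pose(f);cams=pickle.load(open(f"{tag}.pkl","rb"))
    def back(c,q,z):
        v=c["R"].T@np.linalg.inv(c["mtx"])@[*q,1];o=-c["R"].T@c["t"];X=o+v*(z-o[2])/v[2];return ((X-t)@R*1000).round(1)[:2]
    for c,n in zip(cams,("scene","side")):
        g=c["frame"].astype(int);V,U=np.mgrid[:480,:640]
        for nm,y in(("L",.035),("R",-.035)):
            q=proj(c,t+R@[-.0256,y,.02])[0];m=(abs(U-q[0])<8)&(abs(V-q[1])<8)
            yel=m&(g[...,2]-g[...,0]>40)
            mn=g.min(axis=2);bg=np.percentile(mn[m],75);w=np.where(m,np.clip(bg-15-mn,0,None),0) # hole incl. pin (low blue)
            cen=lambda w:(np.array([(w*U).sum(),(w*V).sum()])/w.sum())
            wy=np.where(yel,g[...,2]-g[...,0]-40,0)
            print(tag,n,nm,"hole@z20",back(c,cen((w>40)*1.),.020),"n",(w>40).sum(),"pin@z20",back(c,cen(wy),.020) if wy.sum() else None,"n",yel.sum(),"expect",-25.6,y*1000)
    for nm,rel in(("roller",0),):
        for c in cams:
            g=c["frame"].astype(int);q=proj(c,t+R@[.0234,0,.05])[0];V,U=np.mgrid[:480,:640]
            m=(abs(U-q[0])<14)&(abs(V-q[1])<14)&(g[...,2]-g[...,1]>90)&(g[...,2]>190)
            print(" roller top",back(c,(U[m].mean(),V[m].mean()),.05),m.sum())
E
python3 -c "
from h import *
st()
f=np.load('fix.npy');R,t=pose(f);p=np.r_[t+R@[.0094,0,.012],f[3],0]
plate('x1',p,[0,1,3]);plate('x2',p,[0,1,2,3,4],False)
holes('t5');holes('u3');holes('x2')"
```

```text
[0.6334 0.4232 0.1126] local [ -3.5 231.1 112.6] F local [-0.3 -0.2  0.5] yaw -0.21711616249560248
cost -443.7 centre [ 7.4 -1.  16. ] dyaw 0.0042 tilt 0.0 +x corners [ 57.8 -90.8] [57.  89.2] -x mid [-42.6  -1.2  12. ]
cost -476.6 centre [ 8.5 -0.2 13.3] dyaw 0.0013 tilt 0.03 +x corners [ 58.5 -90.2] [58.2 89.8] -x mid [-41.6  -0.3  10.8]
t5 scene L hole@z20 [nan nan] n 0 pin@z20 None n 0 expect -25.6 35.0
t5 scene R hole@z20 [nan nan] n 0 pin@z20 None n 0 expect -25.6 -35.0
t5 side L hole@z20 [-35.7  18.8] n 52 pin@z20 None n 0 expect -25.6 35.0
t5 side R hole@z20 [-32.1 -48.7] n 107 pin@z20 None n 0 expect -25.6 -35.0
 roller top [nan nan] 0
 roller top [22.9 37.4] 71
u3 scene L hole@z20 [-32.4  38.8] n 39 pin@z20 [-25.2  35.6] n 11 expect -25.6 35.0
u3 scene R hole@z20 [-30.2 -32.1] n 57 pin@z20 [-24.1 -34.8] n 15 expect -25.6 -35.0
u3 side L hole@z20 [-37.5  30.1] n 33 pin@z20 [-28.9  33.8] n 7 expect -25.6 35.0
u3 side R hole@z20 [-35.5 -38.8] n 50 pin@z20 [-28.5 -36.5] n 12 expect -25.6 -35.0
 roller top [26.1  1.6] 143
 roller top [19.1 -2.2] 76
x2 scene L hole@z20 [-32.3  36.7] n 41 pin@z20 [-25.1  35. ] n 13 expect -25.6 35.0
x2 scene R hole@z20 [-29.3 -34.3] n 57 pin@z20 [-24.5 -34.7] n 12 expect -25.6 -35.0
x2 side L hole@z20 [-37.9  28.4] n 30 pin@z20 [-29.   32.8] n 8 expect -25.6 35.0
x2 side R hole@z20 [-35.3 -40.2] n 46 pin@z20 [-28.7 -37.6] n 13 expect -25.6 -35.0
 roller top [25.8 -1.5] 143
 roller top [18.6 -5.6] 73h.py:77: RuntimeWarning: invalid value encountered in divide
  cen=lambda w:(np.array([(w*U).sum(),(w*V).sum()])/w.sum())
h.py:84: RuntimeWarning: Mean of empty slice.
  print(" roller top",back(c,(U[m].mean(),V[m].mean()),.05),m.sum())
  ret = ret.dtype.type(ret / rcount)
```

Pins measured in the holes match the fixture (y = +35, -35). The plate slid about 3 mm, which is exactly the play of a 13 mm hole on a 10 mm pin. To confirm it is flat I'll lightly touch its top near the -x edge, where a seated top should give contact at TCP z ≈ -6 mm.

Request:
drive_tool --deltas '[{"hand": 0,"offset": [-2.5,-5.5,0],"angular": [0,0,0]},{"hand": 0,"offset": [-5,-11,0],"angular": [0,0,0]},{"hand": 0,"offset": [-6.9,-15.8,0],"angular": [0,0,0]},{"hand": 0,"offset": [-6.9,-15.8,-4],"angular": [0,0,0]},{"hand": 0,"offset": [-6.9,-15.8,-8],"angular": [0,0,0]},{"hand": 0,"offset": [-6.9,-15.8,-10.5],"angular": [0,0,0]},{"hand": 0,"offset": [-6.9,-15.8,-11.2],"angular": [0,0,0]},{"hand": 0,"offset": [-6.9,-15.8,-11.2],"angular": [0,0,0]}]'

```text
time: 24.95
tool_pos: [0.5623, 0.2591, -0.004]
tcp_rot: [-0.341, -3.121, 0.002]
wrist_force: [-0.4, 0.0, 0.3]
width: 0.002
```

```bash
python3 -c "
from h import *
st()"
```

```text
[ 0.5623  0.2591 -0.004 ] local [-37.5  55.6  -4. ] F local [-0.4 -0.1  0.3] yaw -0.21711616249560248
```

Request:
drive_tool --deltas '[{"hand": 0,"offset": [0,0,-0.1],"angular": [0,0,0]},{"hand": 0,"offset": [0,0,-0.1],"angular": [0,0,0]}]'

```text
time: 25.2
tool_pos: [0.5637, 0.2604, -0.0038]
tcp_rot: [0.34, 3.122, 0.001]
wrist_force: [0.1, -0.1, 0.3]
width: 0.002
```

Request:
drive_tool --deltas '[{"hand": 0,"offset": [0,0,-0.1],"angular": [0,0,0]},{"hand": 0,"offset": [0,0,-0.1],"angular": [0,0,0]}]'

```text
time: 25.45
tool_pos: [0.5631, 0.2605, -0.0053]
tcp_rot: [0.34, 3.123, 0.0]
wrist_force: [0.4, 0.1, -0.8]
width: -0.003
```

Request:
drive_tool --deltas '[{"hand": 0,"offset": [0,0,-0.1],"angular": [0,0,0]},{"hand": 0,"offset": [0,0,-0.1],"angular": [0,0,0]}]'

```text
time: 25.7
tool_pos: [0.5632, 0.2605, -0.0061]
tcp_rot: [0.34, 3.123, 0.0]
wrist_force: [-0.3, 1.3, 2.8]
width: 0.002
```

Contact came at TCP z ≈ -6 mm, so the plate's top is at z ≈ 20 mm near its -x edge. That means it is flat and seated. I'll lift straight off, clear away, re-measure and hand in.

Request:
drive_tool --deltas '[{"hand": 0,"offset": [0,0,2],"angular": [0,0,0]},{"hand": 0,"offset": [0,0,7],"angular": [0,0,0]},{"hand": 0,"offset": [-2,3,12],"angular": [0,0,0]},{"hand": 0,"offset": [-4,8,15],"angular": [0,0,0]},{"hand": 0,"offset": [-6,14,15],"angular": [0,0,0]},{"hand": 0,"offset": [-8,20,15],"angular": [0,0,0]},{"hand": 0,"offset": [-8,20,15],"angular": [0,0,0]}]'

```text
time: 26.58
tool_pos: [0.4814, 0.4647, 0.1453]
tcp_rot: [0.332, 3.123, 0.004]
wrist_force: [0.3, -0.3, 0.7]
width: 0.002
```

```bash
python3 -W ignore -c "
from h import *
from workcell import bot
st()
f=np.load('fix.npy');R,t=pose(f);p=np.r_[t+R@[.0094,0,.012],f[3],0]
plate('y1',p,[0,1,3]);holes('y1')
print(bot.finish_job())"
```

```text
[0.4814 0.4647 0.1453] local [-160.8  238.9  145.3] F local [ 0.3 -0.2  0.7] yaw -0.21711616249560248
cost -443.5 centre [ 7.4 -1.1 16. ] dyaw 0.0039 tilt 0.0 +x corners [ 57.8 -90.9] [57.1 89.1] -x mid [-42.6  -1.3  12. ]
y1 scene L hole@z20 [-31.6  36.7] n 37 pin@z20 [-25.1  34.9] n 13 expect -25.6 35.0
y1 scene R hole@z20 [-29.3 -34.3] n 57 pin@z20 [-24.5 -34.7] n 12 expect -25.6 -35.0
y1 side L hole@z20 [-37.   27.7] n 28 pin@z20 [-29.   32.8] n 8 expect -25.6 35.0
y1 side R hole@z20 [-35.2 -40.4] n 48 pin@z20 [-28.7 -37.5] n 13 expect -25.6 -35.0
 roller top [25.6 -1.5] 140
 roller top [18.8 -5.5] 72
the job is handed in; nothing more can be done
None
```

I pushed the plate against the fence from its -x side, then slid it along -y with the shut fingers until it dropped over both pins. The job was handed in at about 26.6 s of the 45 s; no verdict was reported.

**Last checks**
- **Position:** the outline fit, with the plate assumed flat, puts its centre about 2.3 mm from the seat (x -2.0 mm, y -1.1 mm) and turned 0.004 rad. Both limits are met (4 mm and 0.05 rad).
- **Height:** a light touch on the plate's top near its -x edge gave z ≈ 20 mm, the seated height.
- **Pins:** both brass pins showed in the holes in the last picture I viewed. That was before the final push of about 3 mm; the pin colour still showed in the image measurements afterwards.
- **Forces and surroundings:** I saw no sign of the fingers touching the red roller. The largest force I read was about 11 N, while touching the base on purpose. I did not measure the other loose items again at the end.

**What disagreed or went wrong**
- A fit with tilt left free gave 0.03 rad, over the 0.025 limit, and the roller and hole positions from the two cameras differed by several mm. I trusted the touch check instead.
- The last push never met a firm stop. The plate slid about 3 mm at a steady 2.8 N, which matches the play of the holes on the pins.
- The fingertips sit about 26 mm short of the reported tool point. Because of that the first pushes were too high, and the fingers briefly rode onto the plate's top edge before I came in lower.

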